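# Put the washed tiered serving stand back together

## Task

Put the serving stand back together: lower the big blue tier over the brass post until it sits fully home, flat on the dark foot, then lower the small green tier over the same post until it sits fully home on top of the blue tier's hub. Lower them gently rather than letting them drop down the post, leave the foot standing where it is, and do not disturb the mug, the jar or the wooden spoon.

Things in the scene. Friction and masses are not known exactly. Their poses are not given: they have to be found in the camera images.
- foot: Foot of the serving stand: dark steel disc, 150 mm across and 22 mm thick, loose on the counter, heavy (1.5 kg). From its middle rises a brass post, 18 mm in diameter, to 122 mm above the counter; its top 18 mm taper to 8 mm across. Origin: centre of the disc's underside, on the post's axis; z up along the post.
- post_tip (a point): Top end of the brass post, on its axis, 122 mm above the foot's underside.
- big_tier: Big tier: blue round dish, 170 mm across, floor 5 mm thick and flat below, outer rim 16 mm high, about 0.45 kg. Central tubular hub to grip: 40 mm outside diameter, 25 mm through bore, top 70 mm above the underside. Home: underside on the foot's top (22 mm above the counter). Origin: centre of the underside, on the bore's axis; z up.
- big_tier_hub (a point): Centre of the top of the big tier's hub, 70 mm above the dish's underside.
- small_tier: Small tier: green round dish, 120 mm across, floor 5 mm thick and flat below, outer rim 12 mm high, about 0.22 kg. Central tubular hub to grip: 40 mm outside diameter, 25 mm through bore, top 35 mm above the underside. Home: underside on the top of the big tier's hub (then 92 mm above the counter). Origin: centre of the underside, on the bore's axis; z up.
- small_tier_hub (a point): Centre of the top of the small tier's hub, 35 mm above the dish's underside.
- mug: Bystander: white mug, 82 mm across, 92 mm high. Origin: centre of its underside.
- jar: Bystander: amber glass jar with a red cap, 68 mm across, 100 mm high. Origin: centre of its underside.
- spoon: Bystander: wooden spoon, 220 mm long, lying across in front of the robot, on the robot's side of the foot. Origin: on its underside, near the middle; x runs from handle to bowl.
Not all that is in view belongs to the job. What is meant by the big_tier is not orange or purple, and is the larger of those in its own colour.

How it is judged:
On the way, in this order (a step that is already met when the one before it is completed fails the run):
1. the big tier sits fully home on the foot (z of big_tier in the frame of foot between 0.018 and 0.026 m and horizontal distance between big_tier and foot below 0.008 m), for 0.2 s.
2. the small tier sits fully home on the big tier's hub (z of small_tier in the frame of big_tier between 0.066 and 0.074 m and horizontal distance between small_tier and foot below 0.008 m), for 0.2 s.
At the end, for the whole second after the job is handed in: Big tier on the post, underside on the foot; small tier above it, underside on the big tier's hub: each within 4 mm of home height, 8 mm of the post's axis and 3 degrees of level, at rest. The foot stands upright on the counter, within 40 mm of its start (all of step 1 and angle between each of big_tier, small_tier, foot's own z axis and vertical below 0.05 rad and z of small_tier in the frame of foot between 0.088 and 0.096 m and horizontal distance between small_tier and foot below 0.008 m and height (world z) of foot below 0.005 m and distance of foot from where it was at the start of the episode below 0.04 m and linear speed of each of big_tier, small_tier below 0.02 m/s); the robot touches nothing.
It fails at once if a tier drops down the post (falls at more than 0.5 m/s, about 13 mm of free fall, while threaded) ((horizontal distance between big_tier and foot below 0.015 m and z of big_tier in the frame of foot below 0.115 m and linear speed of big_tier above 0.5 m/s) or (horizontal distance between small_tier and foot below 0.015 m and z of small_tier in the frame of foot below 0.115 m and linear speed of small_tier above 0.5 m/s)).
It fails at once if the foot is shoved more than 40 mm from its place (distance of foot from where it was at the start of the episode above 0.04 m).
It fails at once if the mug, the jar or the spoon is moved more than 30 mm (distance of any of mug, jar, spoon from where it was at the start of the episode above 0.03 m).
It also fails if it takes over 67 s, if anything falls off the work surface, if the arm or the gripper's body presses on something with over 40 N, if the wrist force passes 120 N, or if a joint passes its speed limit or range.

## Robot

A 6-joint arm with a two-finger parallel gripper is mounted at the origin on the work surface. World frame = base frame: x ahead of the robot, y to its left, z up, the work surface at z = 0. Lengths are in m, angles in rad, forces in N, time in s.
With the tool pointing down it reaches from about 0.325 to 0.9 m from the base axis. Payload 6.1 kg.
Tool frame: the origin (TCP) lies midway between the tips of the shut fingers; the grasp point (between the pads) lies behind it (robot.grasp_offset is the z of the grasp point in the tool frame, in m); z points along the fingers, y is the line along which they close (so a half turn about z gives the same grasp; the last joint's range is limited). The gripper opens to 87 mm and grips with 3 to 60 N. Pads are 19 mm wide; open, the fingers measure 117 mm over their backs; the gripper's body (75 mm by 190 mm) begins 51 mm behind the grasp point.
Start: joints at [-1.427, 0.22, 1.526, -0, 1.395, -0.126], TCP at [0.167, -0.602, 0.223] pointing down, gripper open.
Joint ranges: [-2.98, 2.98], [-0.91, 2.08], [0.09, 2.57], [-1.24, 4.39], [0.2, 2.65], [-2.68, 2.68]. Speed limits (rad/s): [2.57, 2.57, 3.01, 3.14, 3.14, 3.14].

## Interface

Orientations are given as a unit quaternion [x, y, z, w].
In Python, from station import robot, viewer, ticket gives the robot as it stands.
- The arm moves only by the tool send_rows, never from a script. Its argument "moves" is a list of rows, each an object with "xyz": the shift along the tool's x, y, z in units of 0.04 m (1.0 is 0.04 m), a list of three; "rot": the turn, a rotation vector about the tool's x, y, z in units of 8 degrees (1.0 is 8 degrees), a list of three; "claw": the closure, from -1 (fully open) to 1 (shut). In form: [{"xyz": [tx, ty, tz], "rot": [ax, ay, az], "claw": claw}, ...]. A call has exactly 5 rows; each row shifts and turns the commanded pose from where the row before left it, along the tool's axes as they then stand; what a row does not reach is not made up. A row lasts 1/10 s, in which the tool goes at most 50 mm and 8.59 degrees, less where a joint would pass 70% of its speed; a pose out of reach is approached as far as the arm can. A call with a number of a shift or a turn outside -1 to 1 is refused whole. A call with a gripper value outside its range is refused whole. The fingers move at their own pace and stop on an object; "newtons" is the grip in N (left out, the last holds). Time passes only in rows, so rows that do not move let the fingers close, or fill a call up. It gives the time, the measured TCP pose, the force, the opening and the grip force at its end, in the units of the state.
- robot.state(): the state, without advancing time (a new reading comes with each control period).
- viewer.capture(name): name is "side" or "top"; returns the picture (400x640x3 uint8, red, green, blue); there is no depth.
- viewer.get_calibration(name): a dict with "fx", "fy", "cx", "cy" (pixels), "pose" (4x4, takes a point from camera to world coordinates). Camera axes: x right, y up, looking along -z (the intrinsics and any distortion apply to the point x, -y, -z); pixel columns grow to the right and rows downward; lengths in m; the calibration is good to about 2 mm. A picture is of the moment at which its call begins. get_calibration takes no time and is no camera call.
- ticket.job_done(): hands the job in; it is judged then, once.
The state is a dict: "time_s": time; "joint_positions": joint angles; "joint_velocities": joint speeds; "tau": joint torques, N m; "tool_pos": TCP position; "orientation": TCP orientation; "force": force on the tool from outside, world axes, zero at the start; "torque": the same for the moment, N m; "opening": finger opening in m; "grip_force": force on a finger pad.
Only numpy, scipy, OpenCV 4.12 (cv2) and the standard library are available. Lean on these libraries where they do the work, as an engineer would, in place of code of your own. Each camera call takes 0.05 s, during which the arm holds its last target. There are 200 camera calls.

## Working session

There is one attempt and no reset: what is moved stays moved. The work goes in short steps, Python scripts to look and compute and a tool call to move; the robot and the scene stay as the last step left them, time stands still between calls to the robot, and variables do not carry over. Pictures are saved under pics/ and viewed, at most 10 in all, crops included, and the job is handed in when it is done.

Besides the shell and the picture viewer there is one more tool, called after "Request:" by a JSON object that holds its "name" and its "arguments". send_rows: Moves the arm, as the interface text tells. Its arguments: {"type":"object","properties":{"moves":{"type":"array","items":{"type":"object","properties":{"xyz":{"type":"array","items":{"type":"number","minimum":-1,"maximum":1}},"rot":{"type":"array","items":{"type":"number","minimum":-1,"maximum":1}},"claw":{"type":"number"}}}},"newtons":{"type":"number"}},"required":["moves"]}

```bash
mkdir -p pics; python3 - <<'E'
from station import robot, viewer
import cv2,numpy as np
np.set_printoptions(precision=4,suppress=True)
for n in("side","top"):
    cv2.imwrite(f"pics/{n}0.png",viewer.capture(n)[:,:,::-1]); c=viewer.get_calibration(n); print(n,c)
print(robot.grasp_offset,robot.state())
E
```

```text
side {'fx': 421.7844861541697, 'fy': 421.7844861541697, 'cx': 317.41198778391447, 'cy': 200.78049186504563, 'pose': array([[-0.6521, -0.4175,  0.6328,  1.3926],
       [ 0.7581, -0.3722,  0.5356,  0.8784],
       [ 0.0119,  0.829 ,  0.5592,  0.9126],
       [ 0.    ,  0.    ,  0.    ,  1.    ]])}
top {'fx': 514.881407859933, 'fy': 514.881407859933, 'cx': 320.7093040977751, 'cy': 207.37333343868903, 'pose': array([[-0.0094,  0.9929, -0.1182,  0.2869],
       [-0.9998, -0.0113, -0.0154,  0.092 ],
       [-0.0167,  0.1181,  0.9929,  1.8037],
       [ 0.    ,  0.    ,  0.    ,  1.    ]])}
-0.0187 {'time_s': 0.1, 'joint_positions': array([-1.4271,  0.2212,  1.5275,  0.    ,  1.3947, -0.1261]), 'joint_velocities': array([-0.0008, -0.0021, -0.0014,  0.0007, -0.0008, -0.0005]), 'tau': array([  0.0007, -49.5948, -38.8518,   0.0702,   0.0516,  -0.    ]), 'tool_pos': array([ 0.1665, -0.6018,  0.2215]), 'orientation': array([ 0.9909,  0.1345,  0.    , -0.0009]), 'force': array([-0.2672, -0.2771, -0.4368]), 'torque': array([ 0.0272,  0.0154, -0.0579]), 'grip_force': 0.0, 'opening': 0.08705895807999156}
```

View pics/side0.png

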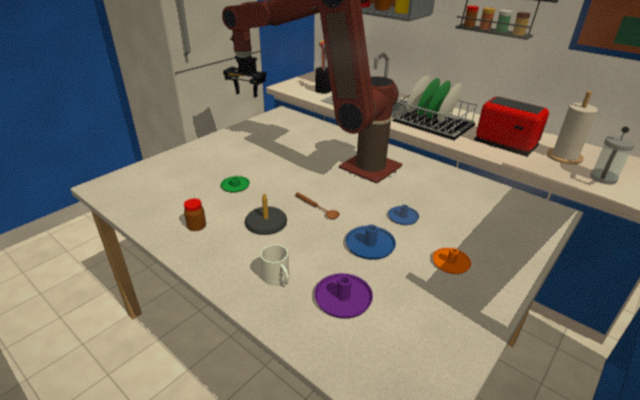

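View pics/top0.png

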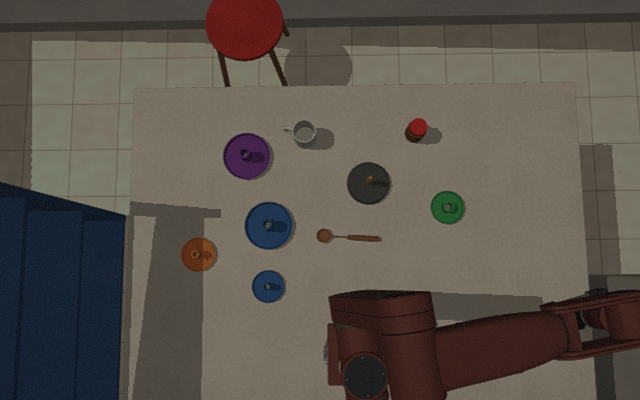

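The side view shows the big blue tier around (371,241), the foot around (266,220), and the green tier around (235,184). The top view has them at (269,226), (368,183) and (448,208). The small blue, orange and purple dishes are decoys. Next I'll enlarge both views.

```bash
python3 - <<'E'
import cv2
a=cv2.imread("pics/top0.png")[160:260,230:480]; cv2.imwrite("pics/topc.png",cv2.convertScaleAbs(cv2.resize(a,(800,320),interpolation=cv2.INTER_CUBIC),alpha=1.8))
b=cv2.imread("pics/side0.png")[170:270,210:410]; cv2.imwrite("pics/sidec.png",cv2.convertScaleAbs(cv2.resize(b,(800,400),interpolation=cv2.INTER_CUBIC),alpha=1.5))
E
```

```text
(no output)
```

View pics/topc.png

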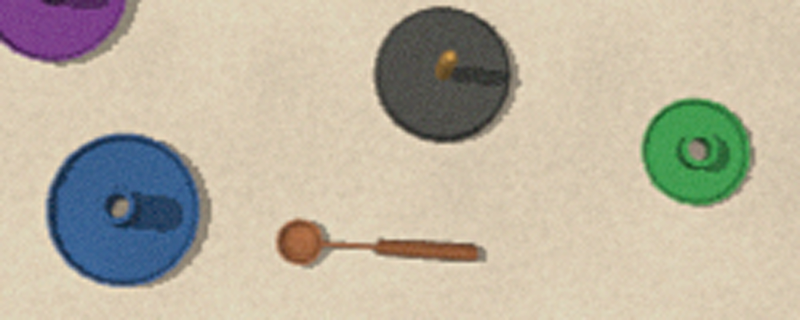

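View pics/sidec.png

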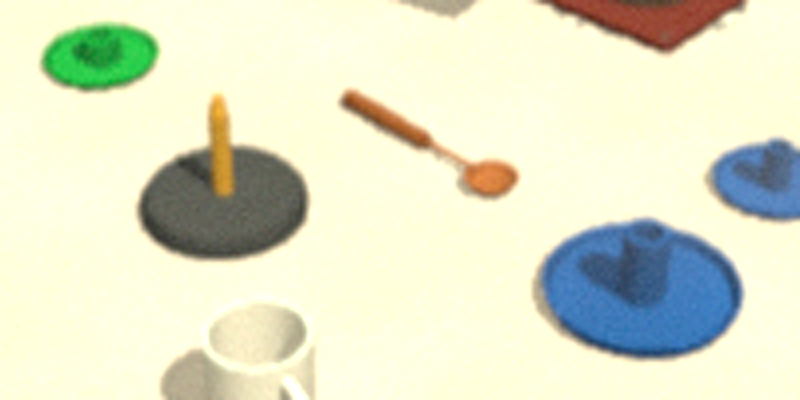

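Bore and post points, read off the crops as top crop / side crop:
- **Big hub top:** (119.5,208) / (651,231)
- **Green hub top:** (698,150) / (103,36)
- **Post tip:** (451,54) / (217,97)

I'll triangulate these, then cross-check them with silhouette centroids.

```bash
cat > h.py <<'E'
import numpy as np, cv2
from station import viewer
from scipy.optimize import least_squares
np.set_printoptions(precision=4,suppress=True)
C={n:viewer.get_calibration(n) for n in("side","top")}
def proj(n,P):
    c=C[n];T=c["pose"];q=(np.atleast_2d(P)-T[:3,3])@T[:3,:3]
    return np.c_[c["cx"]+c["fx"]*q[:,0]/-q[:,2], c["cy"]-c["fy"]*q[:,1]/-q[:,2]]
def tri(t,s):
    r=least_squares(lambda p:np.r_[proj("top",p)[0]-t,proj("side",p)[0]-s],[.5,0,.05]);return r.x,r.fun
def tc(p): return (np.array(p)+.5)/3.2-.5+[230,160]
def sc(p): return (np.array(p)+.5)/4-.5+[210,170]
def circ(x,y,r,z):
    a=np.linspace(0,2*np.pi,60);return np.c_[x+r*np.cos(a),y+r*np.sin(a),0*a+z]
def cen(pts):
    m=cv2.moments(cv2.convexHull(pts.astype(np.float32)));return np.array([m["m10"],m["m01"]])/m["m00"],m["m00"]
E
cat > m.py <<'E'
from h import *
for n,t,s in(("bighub",(119.5,208),(651,231)),("greenhub",(698,150),(103,36)),("tip",(451,54),(217,97))): print(n,*tri(tc(t),sc(s)))
I={n:cv2.imread(f"pics/{n}0.png") for n in C}
def mask(n,name,win):
    im=I[n];h=cv2.cvtColor(im,cv2.COLOR_BGR2HSV);x0,x1,y0,y1=win
    m={"big":cv2.inRange(h,(95,110,20),(125,255,255)),"green":cv2.inRange(h,(45,90,20),(85,255,255)),"foot":cv2.inRange(h,(0,0,0),(180,90,85))}[name]
    k=np.zeros_like(m);k[y0:y1,x0:x1]=m[y0:y1,x0:x1]
    c=max(cv2.findContours(k,cv2.RETR_EXTERNAL,cv2.CHAIN_APPROX_NONE)[0],key=cv2.contourArea)
    return cen(c[:,0,:])
W={"big":dict(top=(240,300,195,260),side=(335,405,215,270)),"green":dict(top=(425,470,185,230),side=(215,255,170,200)),"foot":dict(top=(340,395,155,210),side=(240,290,200,240))}
M={"big":[(.085,16),(.08,0),(.02,70)],"green":[(.06,12),(.056,0),(.02,35)],"foot":[(.075,22),(.075,0)]}
for o in W:
    d={n:mask(n,o,W[o][n]) for n in C}
    f=lambda p,n:cen(np.vstack([proj(n,circ(*p,r,z/1000)) for r,z in M[o]]))
    for ns in(["top"],["side"],["top","side"]):
        r=least_squares(lambda p:np.hstack([f(p,n)[0]-d[n][0] for n in ns]),[.6,0],diff_step=1e-3)
        print(o,ns,r.x,r.fun,[f"{f(r.x,n)[1]:.0f}/{d[n][1]:.0f}" for n in ns])
E
python3 m.py
```

```text
bighub [0.4355 0.3036 0.0671] [-0.596   0.3938 -0.6904 -0.025 ]
greenhub [ 0.495  -0.3185  0.0313] [-0.2265  0.2385 -0.3764 -0.0663]
tip [ 0.5872 -0.0468  0.1205] [-0.3534  0.3372 -0.5002 -0.0726]
big ['top'] [0.4399 0.3035] [-0. -0.] ['1853/1684']
big ['side'] [0.4399 0.3049] [-0.  0.] ['1415/1192']
big ['top', 'side'] [0.4398 0.3042] [-0.1753  0.0298 -0.1455 -0.1126] ['1853/1684', '1414/1192']
green ['top'] [ 0.497  -0.3213] [ 0. -0.] ['923/832']
green ['side'] [ 0.4961 -0.3223] [0. 0.] ['411/341']
green ['top', 'side'] [ 0.4968 -0.3214] [ 0.042   0.0469 -0.0012  0.1407] ['923/832', '411/341']
foot ['top'] [ 0.5843 -0.0497] [-0. -0.] ['1457/1466']
foot ['side'] [ 0.5883 -0.044 ] [-0.  0.] ['1039/852']
foot ['top', 'side'] [ 0.5852 -0.0481] [-0.4459 -0.2488 -0.1648 -0.8502] ['1456/1466', '1031/852']
```

Measured heights are 67, 31 and 120 mm against the expected 70, 35 and 122, so they agree to about 3 mm. The positions I'll use are:
- **Big tier:** (0.4385, 0.304)
- **Green tier:** (0.496, -0.320)
- **Foot:** (0.586, -0.047)

First I'll turn the tool so its axes line up with the world's (tool x = +X, tool y = -Y), then travel.

Request:
{"name": "send_rows", "arguments": {"moves": [{"xyz":[0,0,0],"rot":[0,0,0.966],"claw":-0.4},{"xyz":[0,0,0],"rot":[0,0,0.966],"claw":-0.4},{"xyz":[0.8,-0.9,0],"rot":[0,0,0],"claw":-0.4},{"xyz":[0.8,-0.9,0],"rot":[0,0,0],"claw":-0.4},{"xyz":[0.8,-0.9,0],"rot":[0,0,0],"claw":-0.4}], "newtons": 30}}

```text
time_s: 0.6
tool_pos: [0.263, -0.4929, 0.2218]
orientation: [1.0, -0.001, -0.0, -0.001]
force: [0.6, -0.5, 0.0]
opening: 0.0623
grip_force: 0.0
```

Request:
{"name": "send_rows", "arguments": {"moves": [{"xyz":[0.8,-0.9,0],"rot":[0,0,0],"claw":-0.4},{"xyz":[0.8,-0.9,0],"rot":[0,0,0],"claw":-0.4},{"xyz":[0.8,-0.9,0],"rot":[0,0,0],"claw":-0.4},{"xyz":[0.8,-0.9,0],"rot":[0,0,0],"claw":-0.4},{"xyz":[0.8,-0.9,0],"rot":[0,0,0],"claw":-0.4}]}}

```text
time_s: 1.1
tool_pos: [0.4234, -0.3126, 0.2223]
orientation: [1.0, -0.0, -0.0, -0.0]
force: [0.8, 0.1, -0.4]
opening: 0.0606
grip_force: 0.0
```

Request:
{"name": "send_rows", "arguments": {"moves": [{"xyz":[0,-1,0],"rot":[0,0,0],"claw":-0.4},{"xyz":[0,-1,0],"rot":[0,0,0],"claw":-0.4},{"xyz":[0,-1,0],"rot":[0,0,0],"claw":-0.4},{"xyz":[0,-1,0],"rot":[0,0,0],"claw":-0.4},{"xyz":[0,-1,0],"rot":[0,0,0],"claw":-0.4}]}}

```text
time_s: 1.6
tool_pos: [0.4221, -0.1127, 0.2222]
orientation: [1.0, -0.0, -0.0, -0.0]
force: [0.6, 0.4, 0.4]
opening: 0.0611
grip_force: 0.0
```

Request:
{"name": "send_rows", "arguments": {"moves": [{"xyz":[0.1,-1,0],"rot":[0,0,0],"claw":-0.4},{"xyz":[0.1,-1,0],"rot":[0,0,0],"claw":-0.4},{"xyz":[0.1,-1,0],"rot":[0,0,0],"claw":-0.4},{"xyz":[0.1,-1,0],"rot":[0,0,0],"claw":-0.4},{"xyz":[0,-1,0],"rot":[0,0,0],"claw":-0.4}]}}

```text
time_s: 2.1
tool_pos: [0.4384, 0.0873, 0.2224]
orientation: [1.0, 0.0, 0.0, -0.0]
force: [0.9, 0.1, 0.1]
opening: 0.061
grip_force: 0.0
```

Request:
{"name": "send_rows", "arguments": {"moves": [{"xyz":[0,-1,0],"rot":[0,0,0],"claw":-0.4},{"xyz":[0,-1,0],"rot":[0,0,0],"claw":-0.4},{"xyz":[0,-1,0.4],"rot":[0,0,0],"claw":-0.4},{"xyz":[0,-1,0.5],"rot":[0,0,0],"claw":-0.4},{"xyz":[0,-1,0.6],"rot":[0,0,0],"claw":-0.4}]}}

```text
time_s: 2.6
tool_pos: [0.4386, 0.2876, 0.1624]
orientation: [1.0, 0.0, 0.001, -0.0]
force: [1.9, -0.9, 0.2]
opening: 0.061
grip_force: 0.0
```

Request:
{"name": "send_rows", "arguments": {"moves": [{"xyz":[0,-0.42,0.7],"rot":[0,0,0],"claw":-0.4},{"xyz":[0,0,0.5],"rot":[0,0,0],"claw":-0.4},{"xyz":[0,0,0.2],"rot":[0,0,0],"claw":-0.4},{"xyz":[0,0,0],"rot":[0,0,0],"claw":-0.4},{"xyz":[0,0,0],"rot":[0,0,0],"claw":-0.4}]}}

```text
time_s: 3.1
tool_pos: [0.4392, 0.3022, 0.1074]
orientation: [1.0, -0.0, 0.0, -0.0]
force: [-0.2, -1.0, 0.4]
opening: 0.0612
grip_force: 0.0
```

```bash
python3 - <<'E'
from h import *
im=viewer.capture("side")[:,:,::-1]; t=viewer.capture("top")[:,:,::-1]
f=lambda a,x,y:cv2.convertScaleAbs(cv2.resize(np.ascontiguousarray(a[y:y+100,x:x+100]),(400,400),interpolation=cv2.INTER_CUBIC),alpha=1.5)
cv2.imwrite("pics/g1.png",np.hstack([f(im,320,170),f(t,220,170)]))
E
```

```text
(no output)
```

View pics/g1.png

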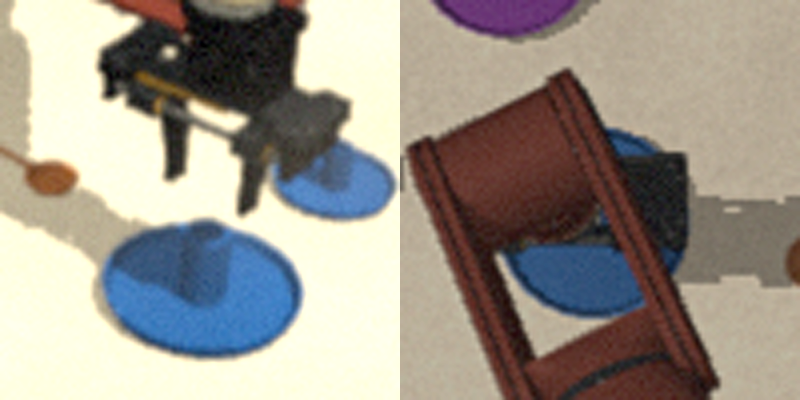

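The fingers, with tips at crop (176,177) and (245,210), straddle the hub top at (208,228). I'll descend and close.

Request:
{"name": "send_rows", "arguments": {"moves": [{"xyz":[0,0,0.6],"rot":[0,0,0],"claw":-0.4},{"xyz":[0,0,0.6],"rot":[0,0,0],"claw":-0.4},{"xyz":[0,0,0.4],"rot":[0,0,0],"claw":-0.4},{"xyz":[0,0,0],"rot":[0,0,0],"claw":-0.4},{"xyz":[0,0,0],"rot":[0,0,0],"claw":0.3}]}}

```text
time_s: 3.7
tool_pos: [0.4393, 0.3025, 0.0437]
orientation: [1.0, -0.0, 0.001, -0.0]
force: [0.2, -0.5, 0.2]
opening: 0.0576
grip_force: 0.0
```

Request:
{"name": "send_rows", "arguments": {"moves": [{"xyz":[0,0,0],"rot":[0,0,0],"claw":0.5},{"xyz":[0,0,0],"rot":[0,0,0],"claw":1},{"xyz":[0,0,0],"rot":[0,0,0],"claw":1},{"xyz":[0,0,0],"rot":[0,0,0],"claw":1},{"xyz":[0,0,0],"rot":[0,0,0],"claw":1}]}}

```text
time_s: 4.2
tool_pos: [0.4396, 0.3032, 0.0439]
orientation: [1.0, -0.0, 0.001, -0.001]
force: [-0.8, 1.0, 5.2]
opening: 0.0391
grip_force: 30.0
```

Request:
{"name": "send_rows", "arguments": {"moves": [{"xyz":[0,0,-0.2],"rot":[0,0,0],"claw":1},{"xyz":[0,0,-0.5],"rot":[0,0,0],"claw":1},{"xyz":[0,0,-0.8],"rot":[0,0,0],"claw":1},{"xyz":[0,0,-1],"rot":[0,0,0],"claw":1},{"xyz":[0,0,-1],"rot":[0,0,0],"claw":1}]}}

```text
time_s: 4.7
tool_pos: [0.4369, 0.3015, 0.1823]
orientation: [1.0, 0.0, -0.002, 0.001]
force: [0.2, -0.3, -5.9]
opening: 0.0394
grip_force: 30.0
```

Request:
{"name": "send_rows", "arguments": {"moves": [{"xyz":[0,0,-0.6],"rot":[0,0,0],"claw":1},{"xyz":[0.3,0.6,-0.3],"rot":[0,0,0],"claw":1},{"xyz":[0.4,0.9,0],"rot":[0,0,0],"claw":1},{"xyz":[0.4,1,0],"rot":[0,0,0],"claw":1},{"xyz":[0.4,1,0],"rot":[0,0,0],"claw":1}]}}

```text
time_s: 5.2
tool_pos: [0.4976, 0.1609, 0.2176]
orientation: [1.0, 0.001, -0.001, 0.0]
force: [0.7, 0.8, -5.9]
opening: 0.039
grip_force: 30.0
```

Request:
{"name": "send_rows", "arguments": {"moves": [{"xyz":[0.4,1,0],"rot":[0,0,0],"claw":1},{"xyz":[0.4,1,0],"rot":[0,0,0],"claw":1},{"xyz":[0.4,1,0],"rot":[0,0,0],"claw":1},{"xyz":[0.4,1,0],"rot":[0,0,0],"claw":1},{"xyz":[0.4,0.8,0],"rot":[0,0,0],"claw":1}]}}

```text
time_s: 5.7
tool_pos: [0.5776, -0.0319, 0.2172]
orientation: [1.0, -0.0, -0.002, 0.0]
force: [1.1, 1.2, -5.2]
opening: 0.0396
grip_force: 30.0
```

Request:
{"name": "send_rows", "arguments": {"moves": [{"xyz":[0.2,0.4,0],"rot":[0,0,0],"claw":1},{"xyz":[0,0,0],"rot":[0,0,0],"claw":1},{"xyz":[0,0,0],"rot":[0,0,0],"claw":1},{"xyz":[0,0,0],"rot":[0,0,0],"claw":1},{"xyz":[0,0,0],"rot":[0,0,0],"claw":1}]}}

```text
time_s: 6.2
tool_pos: [0.586, -0.0442, 0.2184]
orientation: [1.0, 0.001, -0.0, -0.0]
force: [-0.1, -0.1, -5.5]
opening: 0.0392
grip_force: 30.0
```

```bash
python3 - <<'E'
from h import *
from station import robot
print(robot.state()["tool_pos"],robot.state()["orientation"])
im=viewer.capture("side")[:,:,::-1]; t=viewer.capture("top")[:,:,::-1]
cv2.imwrite("pics/side2.png",im);cv2.imwrite("pics/top2.png",t)
f=lambda a,x,y:cv2.convertScaleAbs(cv2.resize(np.ascontiguousarray(a[y:y+100,x:x+100]),(400,400),interpolation=cv2.INTER_CUBIC),alpha=1.6)
cv2.imwrite("pics/g2.png",np.hstack([f(im,215,140),f(t,320,120)]))
p=robot.state()["tool_pos"]
print(proj("side",p-[0,0,.044]),proj("side",[.5872,-.0468,.122]))
E
```

```text
[ 0.586  -0.0442  0.2184] [ 1.      0.0009 -0.0003 -0.0002]
[[263.0679 180.4293]] [[263.3389 193.433 ]]
```

View pics/g2.png

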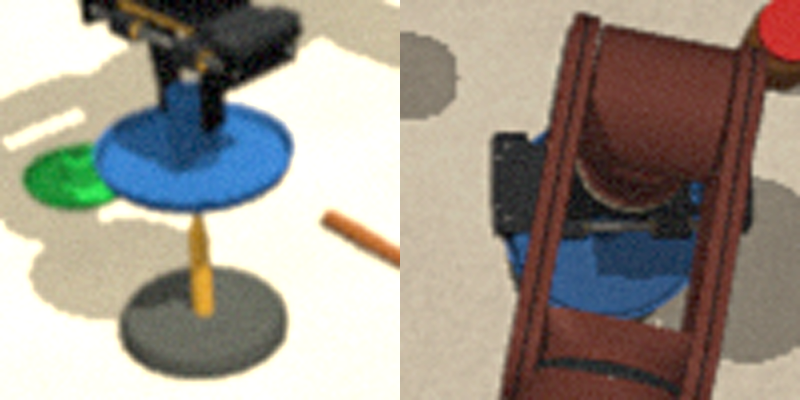

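The dish is held level, with its ellipse centred near crop (195,155). The post tip is just below the dish at crop (197,215). I'll refine the post axis and the held dish in the side view.

```bash
cat > r.py <<'E'
from h import *
# brass masks
def post(n,f,win):
    im=cv2.imread(f);h=cv2.cvtColor(im,cv2.COLOR_BGR2HSV);x0,x1,y0,y1=win
    m=cv2.inRange(h,(8,110,60),(35,255,255))[y0:y1,x0:x1]
    ys,xs=np.nonzero(m);return np.c_[xs+x0,ys+y0]
ps=post("side","pics/side0.png",(255,275,190,222));pt=post("top","pics/top0.png",(360,380,172,195))
def hull(n,x,y): return cen(np.vstack([proj(n,circ(x,y,.009,.022)),proj(n,circ(x,y,.009,.104)),proj(n,circ(x,y,.004,.122))]))
for n,p in(("side",ps),("top",pt)): print(n,p.mean(0),len(p),p.min(0),p.max(0),hull(n,.586,-.047),hull(n,.588,-.047)[0],hull(n,.586,-.045)[0])
r=least_squares(lambda q:np.r_[hull("side",*q)[0]-ps.mean(0),hull("top",*q)[0]-pt.mean(0)],[.586,-.047],diff_step=1e-3);print("post",r.x,r.fun)
# dish extremes, half-level sub-pixel from saturation mask
def ext(f,win,P):
    im=cv2.imread(f);k=8;x0,x1,y0,y1=win
    big=cv2.resize(im[y0:y1,x0:x1],None,fx=k,fy=k,interpolation=cv2.INTER_CUBIC);b=big.astype(int)
    m=((b[:,:,0]-b[:,:,2])>18).astype(np.uint8);m=cv2.morphologyEx(m,cv2.MORPH_OPEN,np.ones((9,9)))
    c=max(cv2.findContours(m,cv2.RETR_EXTERNAL,cv2.CHAIN_APPROX_NONE)[0],key=cv2.contourArea)[:,0,:]
    e=np.array([c[:,0].min(),c[:,0].max(),c[:,1].max()]);return (e+.5)/k-.5+[x0,x0,y0]
def mod(x,y,z):
    p=np.vstack([proj("side",circ(x,y,.085,z+.016)),proj("side",circ(x,y,.085,z))]);return np.array([p[:,0].min(),p[:,0].max(),p[:,1].max()])
for f,w,z,g in(("pics/side0.png",(335,410,215,270),0,[.44,.30]),("pics/side2.png",(235,295,160,200),.1745,[.586,-.044])):
    e=ext(f,w,0);r=least_squares(lambda q:mod(q[0],q[1],z)-e,g,diff_step=1e-3);print(f,e,mod(*g,z),r.x,r.fun)
E
python3 r.py
```

```text
side [264.7586 206.8276] 116 [262 194] [268 218] (array([264.4528, 205.9634]), 123.18187975790352) [264.0349 206.2066] [264.8473 206.1801]
top [368.8387 179.    ] 31 [366 176] [372 183] (array([369.0402, 180.0405]), 45.125048842746764) [369.028  179.4633] [368.4541 180.0474]
post [ 0.5888 -0.0449] [-0.4818 -0.2933 -0.4301  0.2337]
pics/side0.png [345.0625 395.0625 258.5625] [343.1754 394.3548 260.3666] [0.4297 0.2981] [-0.4703  0.463  -0.0665]
pics/side2.png [234.5625 287.9375 192.3125] [237.1727 288.5896 194.3107] [ 0.5824 -0.0559] [ 1.112  -1.1328  0.1978]
```

The post comes out at about (0.587, -0.046). The taper and the ±3.5 mm bore clearance should tolerate the remaining error, so I'll lower while watching the force.

Request:
{"name": "send_rows", "arguments": {"moves": [{"xyz":[0.03,0.05,0.3],"rot":[0,0,0],"claw":1},{"xyz":[0,0,0.4],"rot":[0,0,0],"claw":1},{"xyz":[0,0,0.4],"rot":[0,0,0],"claw":1},{"xyz":[0,0,0.3],"rot":[0,0,0],"claw":1},{"xyz":[0,0,0],"rot":[0,0,0],"claw":1}]}}

```text
time_s: 6.8
tool_pos: [0.5855, -0.0471, 0.1587]
orientation: [1.0, -0.0, -0.003, -0.001]
force: [-0.3, 0.8, -5.1]
opening: 0.0392
grip_force: 30.0
```

Request:
{"name": "send_rows", "arguments": {"moves": [{"xyz":[0,0,0.1],"rot":[0,0,0],"claw":1},{"xyz":[0,0,0.1],"rot":[0,0,0],"claw":1},{"xyz":[0,0,0.1],"rot":[0,0,0],"claw":1},{"xyz":[0,0,0],"rot":[0,0,0],"claw":1},{"xyz":[0,0,0],"rot":[0,0,0],"claw":1}]}}

```text
time_s: 7.3
tool_pos: [0.5878, -0.0476, 0.1507]
orientation: [1.0, -0.0, 0.0, 0.0]
force: [-0.1, -0.7, -4.9]
opening: 0.0393
grip_force: 30.0
```

Request:
{"name": "send_rows", "arguments": {"moves": [{"xyz":[0,0,0.15],"rot":[0,0,0],"claw":1},{"xyz":[0,0,0.15],"rot":[0,0,0],"claw":1},{"xyz":[0,0,0.15],"rot":[0,0,0],"claw":1},{"xyz":[0,0,0],"rot":[0,0,0],"claw":1},{"xyz":[0,0,0],"rot":[0,0,0],"claw":1}]}}

```text
time_s: 7.8
tool_pos: [0.5874, -0.0475, 0.132]
orientation: [1.0, 0.0, -0.0, -0.0]
force: [0.6, 0.1, -5.4]
opening: 0.0393
grip_force: 30.0
```

Request:
{"name": "send_rows", "arguments": {"moves": [{"xyz":[0,0,0.2],"rot":[0,0,0],"claw":1},{"xyz":[0,0,0.2],"rot":[0,0,0],"claw":1},{"xyz":[0,0,0.2],"rot":[0,0,0],"claw":1},{"xyz":[0,0,0],"rot":[0,0,0],"claw":1},{"xyz":[0,0,0],"rot":[0,0,0],"claw":1}]}}

```text
time_s: 8.3
tool_pos: [0.5874, -0.0475, 0.1079]
orientation: [1.0, -0.0, -0.001, -0.0]
force: [0.0, 0.7, -5.9]
opening: 0.0396
grip_force: 30.0
```

Request:
{"name": "send_rows", "arguments": {"moves": [{"xyz":[0,0,0.25],"rot":[0,0,0],"claw":1},{"xyz":[0,0,0.25],"rot":[0,0,0],"claw":1},{"xyz":[0,0,0.25],"rot":[0,0,0],"claw":1},{"xyz":[0,0,0.1],"rot":[0,0,0],"claw":1},{"xyz":[0,0,0],"rot":[0,0,0],"claw":1}]}}

```text
time_s: 8.8
tool_pos: [0.5867, -0.0474, 0.0731]
orientation: [1.0, 0.0, -0.001, -0.0]
force: [-0.0, -0.5, -5.4]
opening: 0.0395
grip_force: 30.0
```

Request:
{"name": "send_rows", "arguments": {"moves": [{"xyz":[0,0,0.05],"rot":[0,0,0],"claw":1},{"xyz":[0,0,0.05],"rot":[0,0,0],"claw":1},{"xyz":[0,0,0.05],"rot":[0,0,0],"claw":1},{"xyz":[0,0,0.03],"rot":[0,0,0],"claw":1},{"xyz":[0,0,0],"rot":[0,0,0],"claw":1}]}}

```text
time_s: 9.3
tool_pos: [0.5876, -0.0475, 0.0672]
orientation: [1.0, 0.0, -0.0, -0.0]
force: [-0.0, 0.4, -5.9]
opening: 0.0392
grip_force: 30.0
```

Request:
{"name": "send_rows", "arguments": {"moves": [{"xyz":[0,0,0.025],"rot":[0,0,0],"claw":1},{"xyz":[0,0,0.025],"rot":[0,0,0],"claw":1},{"xyz":[0,0,0],"rot":[0,0,0],"claw":1},{"xyz":[0,0,0],"rot":[0,0,0],"claw":1},{"xyz":[0,0,0],"rot":[0,0,0],"claw":1}]}}

```text
time_s: 9.8
tool_pos: [0.588, -0.0477, 0.066]
orientation: [1.0, 0.0, 0.0, 0.0]
force: [-2.8, -1.5, 2.6]
opening: 0.0395
grip_force: 30.0
```

The force swung to +2.6 N at z = 0.066, the expected home height. I'll release, lift, and travel to the green tier.

Request:
{"name": "send_rows", "arguments": {"moves": [{"xyz":[0,0,0],"rot":[0,0,0],"claw":0},{"xyz":[0,0,0],"rot":[0,0,0],"claw":-0.3},{"xyz":[0,0,0],"rot":[0,0,0],"claw":-0.4},{"xyz":[0,0,-0.2],"rot":[0,0,0],"claw":-0.4},{"xyz":[0,0,-0.8],"rot":[0,0,0],"claw":-0.4}]}}

```text
time_s: 10.3
tool_pos: [0.5848, -0.0469, 0.1023]
orientation: [1.0, -0.0, -0.004, -0.001]
force: [-1.2, -1.0, -0.4]
opening: 0.0597
grip_force: 0.0
```

Request:
{"name": "send_rows", "arguments": {"moves": [{"xyz":[0,0,-1],"rot":[0,0,0],"claw":-0.4},{"xyz":[0,0,-1],"rot":[0,0,0],"claw":-0.4},{"xyz":[-0.2,1,-0.5],"rot":[0,0,0],"claw":-0.4},{"xyz":[-0.4,1,0],"rot":[0,0,0],"claw":-0.4},{"xyz":[-0.4,1,0],"rot":[0,0,0],"claw":-0.4}]}}

```text
time_s: 10.8
tool_pos: [0.5483, -0.1688, 0.2077]
orientation: [1.0, 0.001, 0.002, 0.001]
force: [0.1, -0.1, -0.6]
opening: 0.0612
grip_force: 0.0
```

Request:
{"name": "send_rows", "arguments": {"moves": [{"xyz":[-0.4,1,0],"rot":[0,0,0],"claw":-0.4},{"xyz":[-0.4,1,0],"rot":[0,0,0],"claw":-0.4},{"xyz":[-0.4,1,0],"rot":[0,0,0],"claw":-0.4},{"xyz":[-0.1,0.8,0],"rot":[0,0,0],"claw":-0.4},{"xyz":[0,0,0],"rot":[0,0,0],"claw":-0.4}]}}

```text
time_s: 11.3
tool_pos: [0.4947, -0.3237, 0.2062]
orientation: [1.0, -0.002, 0.0, 0.001]
force: [0.9, 0.7, -0.5]
opening: 0.061
grip_force: 0.0
```

```bash
python3 - <<'E'
from h import *
im=viewer.capture("side")[:,:,::-1]
cv2.imwrite("pics/side3.png",im)
cv2.imwrite("pics/g3.png",cv2.convertScaleAbs(cv2.resize(np.ascontiguousarray(im[110:260,190:390]),(800,600),interpolation=cv2.INTER_CUBIC),alpha=1.5))
E
```

```text
(no output)
```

View pics/g3.png

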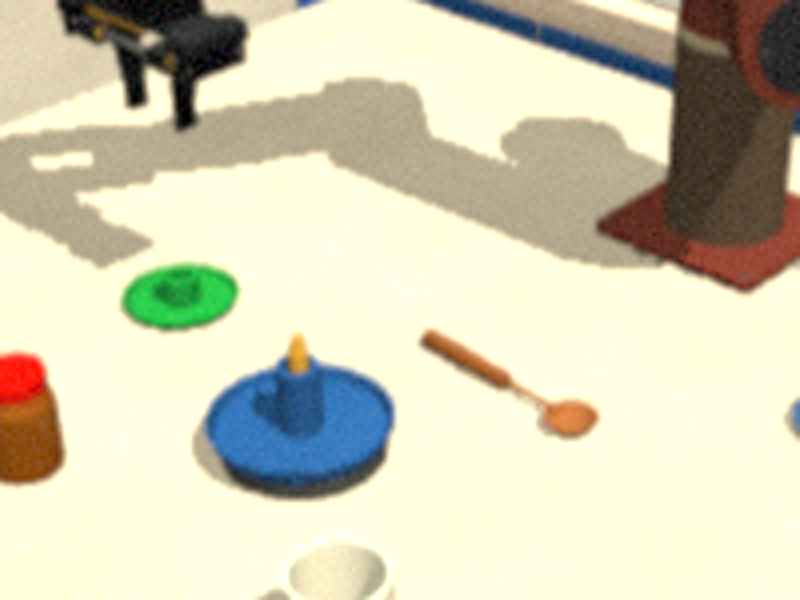

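The big tier sits home on the foot with the post showing through its hub at crop (298,350). The jar, mug and spoon are undisturbed. Next I'll descend over the green hub.

Request:
{"name": "send_rows", "arguments": {"moves": [{"xyz":[0,0,0.9],"rot":[0,0,0],"claw":-0.4},{"xyz":[0,0,1],"rot":[0,0,0],"claw":-0.4},{"xyz":[0,0,0.6],"rot":[0,0,0],"claw":-0.4},{"xyz":[0,0,0.2],"rot":[0,0,0],"claw":-0.4},{"xyz":[0,0,0],"rot":[0,0,0],"claw":-0.4}]}}

```text
time_s: 11.85
tool_pos: [0.4956, -0.3181, 0.0965]
orientation: [1.0, 0.001, -0.001, -0.001]
force: [-0.2, -0.4, -0.3]
opening: 0.0613
grip_force: 0.0
```

Request:
{"name": "send_rows", "arguments": {"moves": [{"xyz":[0,0,0],"rot":[0,0,0],"claw":-0.4},{"xyz":[0,0,0],"rot":[0,0,0],"claw":-0.4},{"xyz":[0,0,0.1],"rot":[0,0,0],"claw":-0.4},{"xyz":[0,0,0],"rot":[0,0,0],"claw":-0.4},{"xyz":[0,0,0],"rot":[0,0,0],"claw":-0.4}]}}

```text
time_s: 12.35
tool_pos: [0.4958, -0.3196, 0.0936]
orientation: [1.0, -0.0, 0.0, 0.0]
force: [0.2, 0.0, 0.0]
opening: 0.0608
grip_force: 0.0
```

Request:
{"name": "send_rows", "arguments": {"moves": [{"xyz":[0.02,0.04,0.7],"rot":[0,0,0],"claw":-0.4},{"xyz":[0,0,0.7],"rot":[0,0,0],"claw":-0.4},{"xyz":[0,0,0.3],"rot":[0,0,0],"claw":-0.4},{"xyz":[0,0,0.1],"rot":[0,0,0],"claw":-0.4},{"xyz":[0,0,0],"rot":[0,0,0],"claw":-0.4}]}}

```text
time_s: 12.85
tool_pos: [0.4966, -0.3212, 0.0213]
orientation: [1.0, -0.0, -0.0, -0.0]
force: [0.4, 0.6, 1.0]
opening: 0.0607
grip_force: 0.0
```

Request:
{"name": "send_rows", "arguments": {"moves": [{"xyz":[0,0,0.1],"rot":[0,0,0],"claw":-0.4},{"xyz":[0,0,0.1],"rot":[0,0,0],"claw":-0.4},{"xyz":[0,0,0.07],"rot":[0,0,0],"claw":-0.4},{"xyz":[0,0,0],"rot":[0,0,0],"claw":-0.4},{"xyz":[0,0,0],"rot":[0,0,0],"claw":0.2}]}}

```text
time_s: 13.35
tool_pos: [0.4966, -0.3212, 0.0106]
orientation: [1.0, 0.0, 0.0, 0.0]
force: [-0.0, 0.1, -1.0]
opening: 0.0582
grip_force: 0.0
```

Request:
{"name": "send_rows", "arguments": {"moves": [{"xyz":[0,0,0],"rot":[0,0,0],"claw":0.5},{"xyz":[0,0,0],"rot":[0,0,0],"claw":1},{"xyz":[0,0,0],"rot":[0,0,0],"claw":1},{"xyz":[0,0,0],"rot":[0,0,0],"claw":1},{"xyz":[0,0,0],"rot":[0,0,0],"claw":1}]}}

```text
time_s: 13.85
tool_pos: [0.4967, -0.3213, 0.0107]
orientation: [1.0, 0.0, 0.0, 0.0]
force: [0.3, -1.4, 0.6]
opening: 0.0393
grip_force: 30.0
```

Request:
{"name": "send_rows", "arguments": {"moves": [{"xyz":[0,0,-0.3],"rot":[0,0,0],"claw":1},{"xyz":[0,0,-0.8],"rot":[0,0,0],"claw":1},{"xyz":[0,0,-1],"rot":[0,0,0],"claw":1},{"xyz":[0,0,-1],"rot":[0,0,0],"claw":1},{"xyz":[0,0,-1],"rot":[0,0,0],"claw":1}]}}

```text
time_s: 14.35
tool_pos: [0.4962, -0.3207, 0.1764]
orientation: [1.0, 0.0, -0.0, -0.0]
force: [-0.4, -0.0, -2.4]
opening: 0.0394
grip_force: 30.0
```

Request:
{"name": "send_rows", "arguments": {"moves": [{"xyz":[0.2,-0.5,-0.6],"rot":[0,0,0],"claw":1},{"xyz":[0.3,-0.9,0],"rot":[0,0,0],"claw":1},{"xyz":[0.4,-1,0],"rot":[0,0,0],"claw":1},{"xyz":[0.4,-1,0],"rot":[0,0,0],"claw":1},{"xyz":[0.4,-1,0],"rot":[0,0,0],"claw":1}]}}

```text
time_s: 14.85
tool_pos: [0.5646, -0.1435, 0.1992]
orientation: [1.0, -0.0, 0.0, -0.0]
force: [0.3, -1.1, -2.5]
opening: 0.0389
grip_force: 30.0
```

Request:
{"name": "send_rows", "arguments": {"moves": [{"xyz":[0.3,-1,0],"rot":[0,0,0],"claw":1},{"xyz":[0.2,-0.9,0],"rot":[0,0,0],"claw":1},{"xyz":[0.08,-0.54,0],"rot":[0,0,0],"claw":1},{"xyz":[0,0,0],"rot":[0,0,0],"claw":1},{"xyz":[0,0,0],"rot":[0,0,0],"claw":1}]}}

```text
time_s: 15.35
tool_pos: [0.5875, -0.0473, 0.1988]
orientation: [1.0, 0.001, -0.0, 0.0]
force: [-0.4, 0.1, -2.8]
opening: 0.0395
grip_force: 30.0
```

Request:
{"name": "send_rows", "arguments": {"moves": [{"xyz":[0,0,0],"rot":[0,0,0],"claw":1},{"xyz":[0,0,0],"rot":[0,0,0],"claw":1},{"xyz":[0,0,0],"rot":[0,0,0],"claw":1},{"xyz":[0,0,0],"rot":[0,0,0],"claw":1},{"xyz":[0,0,0],"rot":[0,0,0],"claw":1}]}}

```text
time_s: 15.85
tool_pos: [0.5877, -0.048, 0.1985]
orientation: [1.0, -0.0, -0.0, 0.0]
force: [0.6, -0.3, -2.0]
opening: 0.0392
grip_force: 30.0
```

```bash
python3 - <<'E'
from h import *
im=viewer.capture("side")[:,:,::-1]
cv2.imwrite("pics/g4.png",cv2.convertScaleAbs(cv2.resize(np.ascontiguousarray(im[130:250,200:340]),(700,600),interpolation=cv2.INTER_CUBIC),alpha=1.5))
E
```

```text
(no output)
```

View pics/g4.png

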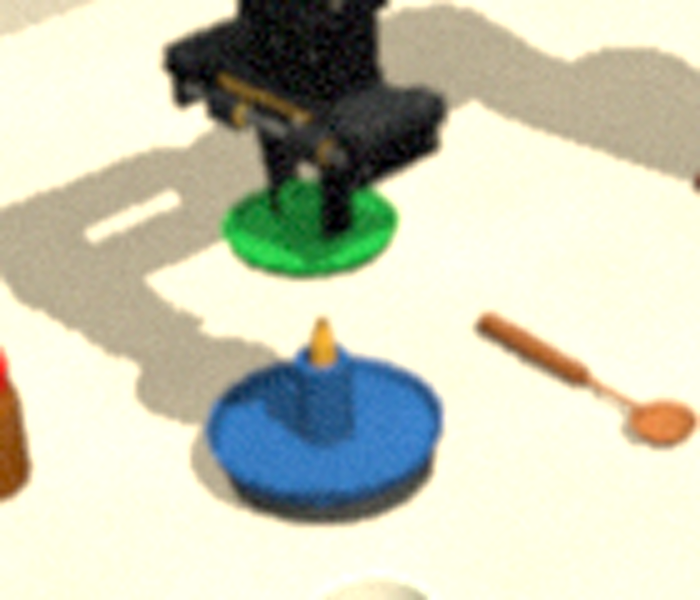

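The green tier is held level above the post, with its dish centre near (310,228) and the post tip at (322,325). I'll lower it slowly.

Request:
{"name": "send_rows", "arguments": {"moves": [{"xyz":[0,0,0.4],"rot":[0,0,0],"claw":1},{"xyz":[0,0,0.5],"rot":[0,0,0],"claw":1},{"xyz":[0,0,0.4],"rot":[0,0,0],"claw":1},{"xyz":[0,0,0.2],"rot":[0,0,0],"claw":1},{"xyz":[0,0,0],"rot":[0,0,0],"claw":1}]}}

```text
time_s: 16.4
tool_pos: [0.5864, -0.0472, 0.1362]
orientation: [1.0, 0.0, -0.002, -0.0]
force: [-0.2, -0.8, -2.6]
opening: 0.039
grip_force: 30.0
```

Request:
{"name": "send_rows", "arguments": {"moves": [{"xyz":[0,0,0.1],"rot":[0,0,0],"claw":1},{"xyz":[0,0,0.1],"rot":[0,0,0],"claw":1},{"xyz":[0,0,0.1],"rot":[0,0,0],"claw":1},{"xyz":[0,0,0.1],"rot":[0,0,0],"claw":1},{"xyz":[0,0,0],"rot":[0,0,0],"claw":1}]}}

```text
time_s: 16.9
tool_pos: [0.5873, -0.0475, 0.1219]
orientation: [1.0, 0.0, -0.001, -0.0]
force: [-0.7, -0.2, -2.8]
opening: 0.0391
grip_force: 30.0
```

Request:
{"name": "send_rows", "arguments": {"moves": [{"xyz":[0,0,0.1],"rot":[0,0,0],"claw":1},{"xyz":[0,0,0.1],"rot":[0,0,0],"claw":1},{"xyz":[0,0,0.1],"rot":[0,0,0],"claw":1},{"xyz":[0,0,0],"rot":[0,0,0],"claw":1},{"xyz":[0,0,0],"rot":[0,0,0],"claw":1}]}}

```text
time_s: 17.4
tool_pos: [0.5876, -0.0476, 0.1103]
orientation: [1.0, 0.0, -0.0, -0.0]
force: [0.2, 1.3, -2.4]
opening: 0.0393
grip_force: 30.0
```

Free of contact so far, with about 7.6 mm left.

Request:
{"name": "send_rows", "arguments": {"moves": [{"xyz":[0,0,0.06],"rot":[0,0,0],"claw":1},{"xyz":[0,0,0.06],"rot":[0,0,0],"claw":1},{"xyz":[0,0,0.04],"rot":[0,0,0],"claw":1},{"xyz":[0,0,0],"rot":[0,0,0],"claw":1},{"xyz":[0,0,0],"rot":[0,0,0],"claw":1}]}}

```text
time_s: 17.9
tool_pos: [0.5877, -0.0476, 0.1041]
orientation: [1.0, 0.0, -0.0, 0.0]
force: [-0.0, -0.7, -0.8]
opening: 0.0387
grip_force: 30.0
```

Request:
{"name": "send_rows", "arguments": {"moves": [{"xyz":[0,0,0.02],"rot":[0,0,0],"claw":1},{"xyz":[0,0,0.02],"rot":[0,0,0],"claw":1},{"xyz":[0,0,0],"rot":[0,0,0],"claw":1},{"xyz":[0,0,0],"rot":[0,0,0],"claw":1},{"xyz":[0,0,0],"rot":[0,0,0],"claw":1}]}}

```text
time_s: 18.4
tool_pos: [0.5879, -0.0476, 0.1027]
orientation: [1.0, 0.0, 0.0, 0.0]
force: [-0.5, 0.1, -0.4]
opening: 0.0392
grip_force: 30.0
```

Request:
{"name": "send_rows", "arguments": {"moves": [{"xyz":[0,0,0.02],"rot":[0,0,0],"claw":1},{"xyz":[0,0,0],"rot":[0,0,0],"claw":1},{"xyz":[0,0,0],"rot":[0,0,0],"claw":1},{"xyz":[0,0,0],"rot":[0,0,0],"claw":1},{"xyz":[0,0,0],"rot":[0,0,0],"claw":1}]}}

```text
time_s: 18.9
tool_pos: [0.5879, -0.0476, 0.1026]
orientation: [1.0, 0.0, 0.0, 0.0]
force: [-3.5, 1.1, 6.0]
opening: 0.0391
grip_force: 30.0
```

Request:
{"name": "send_rows", "arguments": {"moves": [{"xyz":[0,0,0],"rot":[0,0,0],"claw":0},{"xyz":[0,0,0],"rot":[0,0,0],"claw":-0.3},{"xyz":[0,0,0],"rot":[0,0,0],"claw":-0.4},{"xyz":[0,0,0],"rot":[0,0,0],"claw":-0.4},{"xyz":[0,0,-0.2],"rot":[0,0,0],"claw":-0.4}]}}

```text
time_s: 19.4
tool_pos: [0.5867, -0.0474, 0.1086]
orientation: [1.0, 0.0, -0.001, -0.0]
force: [0.7, -0.2, 1.0]
opening: 0.0597
grip_force: 0.0
```

Request:
{"name": "send_rows", "arguments": {"moves": [{"xyz":[0,0,-0.5],"rot":[0,0,0],"claw":-0.4},{"xyz":[0,0,-1],"rot":[0,0,0],"claw":-0.4},{"xyz":[0,0,-1],"rot":[0,0,0],"claw":-0.4},{"xyz":[0,0,-0.5],"rot":[0,0,0],"claw":-0.4},{"xyz":[0,0,0],"rot":[0,0,0],"claw":-0.4}]}}

```text
time_s: 19.9
tool_pos: [0.5903, -0.0481, 0.2351]
orientation: [1.0, 0.0, 0.004, 0.001]
force: [0.5, -0.3, 0.7]
opening: 0.061
grip_force: 0.0
```

```bash
python3 - <<'E'
from h import *
im=viewer.capture("side")[:,:,::-1]
cv2.imwrite("pics/g5.png",cv2.convertScaleAbs(cv2.resize(np.ascontiguousarray(im[130:250,200:340]),(700,600),interpolation=cv2.INTER_CUBIC),alpha=1.5))
E
```

```text
(no output)
```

View pics/g5.png

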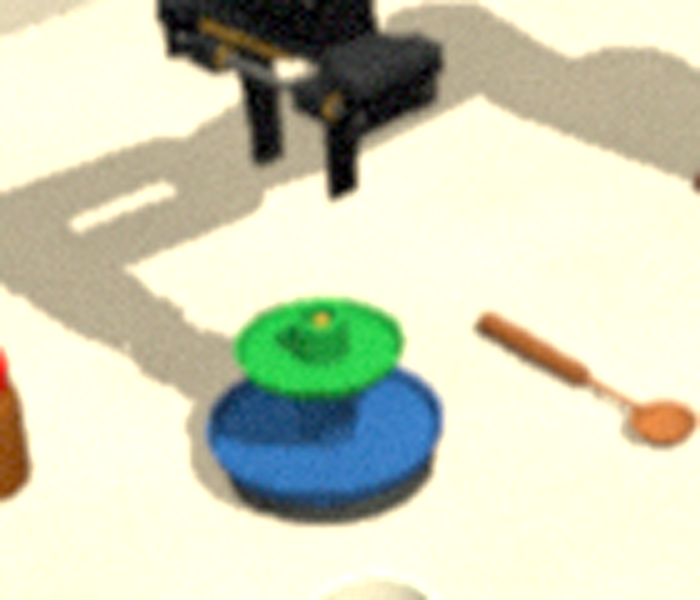

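Both tiers sit level on the post, whose tip shows in the green hub at (321,320). The gripper is clear, so I'm handing in.

```bash
python3 -c "
from station import ticket
print(ticket.job_done())"
```

```text
the job is handed in; nothing more can be done
None
```

The stand is back together and handed in at about 20 s: the blue tier is home on the foot and the green tier home on its hub, and the last picture shows both level with the gripper clear. The hand-in gave no verdict.

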